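# Load a test coupon under the spring clip of a sample stage

## Robot

A 6-joint arm with a two-finger parallel gripper is mounted at the origin on the work surface. World frame = base frame: x ahead of the robot, y to its left, z up, the work surface at z = 0. Lengths are in m, angles in rad, forces in N, time in s.
With the tool pointing down it reaches from about 0.3 to 0.75 m from the base axis. Payload 8.5 kg.
Tool frame: the origin (TCP) lies at the very end of the fingers, on their centre line; the grasp point (between the pads) lies 19 mm behind it (bot.grip_point_offset is the distance from the TCP to the grasp point, in m); z points along the fingers, y is the direction in which the jaws open and shut (so a half turn about z gives the same grasp; the last joint's range is limited). The gripper opens to 85 mm and grips with 20 to 120 N. Pads are 22 mm wide; open, the fingers measure 114 mm over their backs; the gripper's body (76 mm by 85 mm) begins 54 mm behind the grasp point. The pads swing forward as they close: fully open they stand 13 mm farther back than shut.
Start: joints at [1.109, 0.381, 1.297, -0, 1.464, -0.215], TCP at [0.134, 0.533, 0.231] pointing down, gripper open.
Joint ranges: [-3.11, 3.11], [-0.89, 2.33], [0.22, 2.48], [-1.42, 4.56], [0.17, 2.85], [-2.88, 2.88]. Speed limits (rad/s): [2.39, 2.39, 3.14, 3.14, 3.14, 3.14].

## Interface

Orientations are given as a unit quaternion [x, y, z, w].
In Python, from workcell import monitor, imaging, order, finder, bot gives the robot as it stands.
- The arm moves only by the shell command python3 -m creep 'ROWS' [OPENING] [FORCE]. ROWS is text: rows parted by semicolons, each of 6 numbers parted by spaces: the shift along the tool's x, y, z scaled (see below), then the turn, a rotation vector about the tool's x, y, z scaled (see below). In form: tx ty tz ax ay az; .... A call has 1 to 12 rows; each row shifts and turns the commanded pose from where the row before left it, along the tool's axes as they then stand; what a row does not reach is not made up. The controller multiplies each number of a shift by 0.4 m and each number of a turn by 1.5 rad. A row lasts 1/8 s, in which the tool goes at most 62.5 mm and 10.7 degrees, less where a joint would pass 70% of its speed; a pose out of reach is approached as far as the arm can. A call with a number of a shift or a turn outside -1 to 1 is refused whole. A call with a gripper value outside its range is refused whole. OPENING is the closure, from 0 (fully open) to 1 (shut), set as the call begins (- or left out, the last holds). The fingers move at their own pace and stop on an object; FORCE is the grip in N (left out, the last holds). Time passes only in rows, so rows that do not move let the fingers close. It gives the time, the measured TCP pose, the force and the opening at its end, in the units of the state.
- monitor.get_state(): the state, without advancing time (a new reading comes with each control period).
- imaging.grab_frame(name): name is "scene" or "top" or "wrist"; returns a dict with "color" (400x640x3 uint8, red, green, blue), "fov_y" (degrees; the focal length in pixels is half the picture's height over the tangent of half this angle, whatever the lens; pixels are square), "cx", "cy" (the principal point, pixels), "eye" and "orientation" of the camera in the world. Camera axes: x right, y down, z forward; pixel columns grow to the right and rows downward; lengths in m; the calibration is good to about 2 mm. The wrist camera is an equidistant fisheye: a pixel r from the principal point sees the ray r / f radians off the axis. A picture is of the moment at which its call begins. There is no depth.
- order.close_job(): hands the job in, once; it reports no verdict.
Trained networks look in a picture, given as the dict that the camera call returned (one of the last four; its "shot" number tells which), for a name from the list of things; names that differ only in an ending like _2 or _b are one class to them, and where a whole thing is asked for, a point or a joint stands for the part that bears it (a point fixed in the world has none). Each returns a list of dicts, best first, with "score" (0 to 1); they miss things now and then, are a little off and sometimes report something else, mostly with a low value. They report only what shows in the picture. A call takes as long as a camera call. They do not tell look-alikes from the thing itself.
- finder.cut_out(picture, label): "pixels" (400x640 bool, what is visible of it) and "uv" ([column, row] in pixels, amid what is visible of it).
The state is a dict: "t": time; "qpos": joint angles; "qvel": joint speeds; "tau": joint torques, N m; "eef_pos": TCP position; "tcp_rot": TCP orientation; "force": force on the tool from outside, world axes, zero at the start; "moment": the same for the moment, N m; "finger_gap": finger opening in m.
Only numpy, scipy, OpenCV 4.12 (cv2) and the standard library are available. Lean on these libraries where they do the work, as an engineer would, in place of code of your own. Each camera call takes 0.05 s, during which the arm holds its last target. There are 200 camera calls.

## Task

Press the blue paddle of the stage's spring clip down with one fingertip so that its nose lifts, and while it is held down push the copper coupon along its channel with the other fingertip, beneath the raised nose, until it rests against the black stop. Then let go of the paddle so that the clip holds the coupon there. Do not pinch or lift the coupon, and leave the vial, the jar and the brass weight alone.

Things in the scene. Friction and masses are not known exactly. Their poses are not given: they have to be found in the camera images.
- stage: Sample stage fixed to the bench: grey base 170 x 150 mm, pillars, metal plate 150 (x) x 72 (y). Origin on the bench under the plate's centre, z up, plate top at z 90. The coupon's channel runs along the stage's own x at y = 0, between dark guides 4 high, inner faces at y -16.5 and +16.5, x -55 to 60. Nothing on the stage or clip is above z 110. Numbers in all entries: mm, stage frame.
- stop (a point): Centre of the face of the black stop (30 wide, 6 high) that ends the channel, at x 55, y 0, z 93. The coupon is pushed towards the stage's +x; resting against the stop its centre is at x 30.
- nose_place (a point): Fixed point on the plate (x 43, y 7, z 90) below the clip's steel nose, which covers x 36..50, y 3..11. Shut, the nose's foot is 3 above the plate, so the 6 thick coupon cannot pass. The clip is a see-saw on a pivot along x at y 30, z 98, with the blue paddle on its other side.
- clip (a joint): Clip angle, rad: 0 shut, 0.5 its limit; pressing the paddle down raises it, a spring returns it. The coupon passes at 0.25 or more. At 0.33 (about 5 N) the paddle is level, its top 2.5 above the plate's level, so two tips at one height, 1 to 5 above the plate, can press the paddle and push the coupon at once; the tip may slide along the paddle. Shut on the coupon it reads about 0.16.
- paddle (a point): Centre of the top of the blue paddle (90 along x, 30 across, 3 thick), beside the plate, free space below down to z 12. It spans x -70..20, y 43..73. At rest it slopes up away from the plate by 0.33 rad: this point at x -25, y 58, z 102, the outer edge at z 107. It moves with the clip.
- coupon_center (a point): Centre of the copper test coupon, a flat plate 50 x 30 x 6, loose, about 60 g, lying in the channel with its long side along the stage's x, short of the nose. Its axes: x along the 50 side (towards the stop), z up.
- vial_center (a point): Small glass vial with white cap, standing on the bench near the stage, diameter 30, height 60; the point is its centre, half-way up. To be left alone.
- jar_center (a point): Small amber jar with black cap, standing on the bench, diameter 44, height 55; the point is its centre, half-way up. To be left alone.
- weight_center (a point): Brass knobbed weight, standing on the bench, diameter 36, height 52; the point is its centre, half-way up. To be left alone.
Things that resemble listed ones, but are neither listed nor needed, are in the scene too. Of the things shaped like the part that bears coupon_center, the copper one is meant.

How it is judged:
By the outcome, as a careful person would: the job done as asked, in the order asked, and still so for the second after the job is handed in, with the robot touching nothing.
It also fails if it takes over 35 s, if anything falls off the work surface, if the arm or the gripper's body presses on something with over 40 N, if the wrist force passes 120 N, or if a joint passes its speed limit or range.

## Working session

There is one attempt and no reset: what is moved stays moved. The work goes in short steps, Python scripts to look and compute and a shell command to move; the robot and the scene stay as the last step left them, time stands still between calls to the robot, and variables do not carry over. Pictures are saved under pics/ and viewed, about 8 in all and at most 12, crops included, and the job is handed in when it is done.

```bash
ls; mkdir -p pics; cat > h.py <<'E'
import numpy as np, cv2
from scipy.spatial.transform import Rotation as R
from workcell import monitor, imaging, order, finder, bot
def save(f,n): cv2.imwrite('pics/'+n+'.png', f['color'][:,:,::-1])
def foc(f): return 200/np.tan(np.radians(f['fov_y'])/2)
def ray(f,uv,fish=False):
    d=(np.array(uv,float)-[f['cx'],f['cy']])/foc(f)
    if fish:
        r=np.hypot(*d); v=np.array([*(d/max(r,1e-9)*np.sin(r)),np.cos(r)])
    else: v=np.array([*d,1.])
    return R.from_quat(f['orientation']).apply(v/np.linalg.norm(v))
def onz(f,uv,z,fish=False):
    d=ray(f,uv,fish); e=np.array(f['eye']); return e+d*(z-e[2])/d[2]
def proj(f,P,fish=False):
    c=R.from_quat(f['orientation']).inv().apply(np.atleast_2d(P)-np.array(f['eye']))
    if fish:
        r=np.hypot(c[:,0],c[:,1]); th=np.arctan2(r,c[:,2]); k=(th/np.maximum(r,1e-9))[:,None]
        return c[:,:2]*k*foc(f)+[f['cx'],f['cy']]
    return c[:,:2]/c[:,2:]*foc(f)+[f['cx'],f['cy']]
E
python3 - <<'E'
from h import *
ims=[]
for n in ['top','scene']:
    f=imaging.grab_frame(n); save(f,n+'0'); print(n,f['eye'],f['orientation'],f['fov_y'],f['cx'],f['cy'])
    for l in ['stage','paddle','coupon_center','vial_center','jar_center','weight_center','clip']:
        print(l,[(np.round(r['uv']),round(r['score'],2),int(r['pixels'].sum())) for r in finder.cut_out(f,l)][:4])
print(monitor.get_state())
E
```

```text
pics
top [0.45388099 0.05504123 1.06970121] [-0.70099972  0.71000322 -0.05107013  0.04343568] 53.175785226299745 322.1679664879037 205.25938970808673
stage [(array([308., 212.]), 0.6, 3324)]
paddle [(array([298., 207.]), 0.61, 775)]
coupon_center [(array([315., 209.]), 0.67, 255), (array([366., 178.]), 0.62, 222), (array([311., 269.]), 0.53, 211), (array([309., 210.]), 0.53, 3463)]
vial_center [(array([253., 177.]), 0.52, 114), (array([330., 150.]), 0.37, 285)]
jar_center [(array([330., 151.]), 0.68, 281)]
weight_center [(array([375., 206.]), 0.57, 146)]
clip [(array([294., 209.]), 0.8, 859)]
scene [0.78821953 0.40439102 0.70106986] [ 0.24108617  0.92072257 -0.2958413  -0.0813961 ] 54.573840275218316 322.89676783258994 202.3946778703732
stage []
paddle [(array([340., 233.]), 0.88, 1202)]
coupon_center [(array([256., 212.]), 0.82, 310), (array([327., 218.]), 0.75, 390), (array([389., 214.]), 0.52, 318)]
vial_center [(array([334., 331.]), 0.77, 305)]
jar_center [(array([248., 256.]), 0.69, 578)]
weight_center [(array([286., 182.]), 0.88, 314)]
clip [(array([342., 236.]), 0.88, 1251)]
{'t': 0.8, 'qpos': array([ 1.10871898e+00,  3.80568465e-01,  1.29742966e+00,  1.87036523e-05,
        1.46358336e+00, -2.15299172e-01]), 'qvel': array([ 4.77582797e-04,  6.42959884e-04, -1.69056114e-04, -8.18033754e-05,
        2.22397571e-03, -8.94832959e-04]), 'tau': array([ 1.54573569e-03, -4.48301160e+01, -2.31454611e+01, -7.92036235e-05,
        4.46448757e-04,  6.11832185e-07]), 'eef_pos': array([0.13433918, 0.53331321, 0.23132933]), 'tcp_rot': array([ 1.23077221e-01,  9.92397097e-01,  8.35546282e-06, -6.91485544e-06]), 'force': array([-0.08313214, -0.05886682,  0.61982726]), 'moment': array([-0.05800624, -0.01381834,  0.02696749]), 'finger_gap': 0.08526906448884308}
```

```bash
python3 - <<'E'
import cv2,numpy as np
a=cv2.imread('pics/top0.png')[130:290,220:420]; b=cv2.imread('pics/scene0.png')[150:350,220:420]
cv2.imwrite('pics/a1.png',cv2.resize(a,None,fx=3.75,fy=3.75,interpolation=cv2.INTER_CUBIC))
cv2.imwrite('pics/b1.png',cv2.resize(b,None,fx=3,fy=3,interpolation=cv2.INTER_CUBIC))
E
```

```text
(no output)
```

View pics/a1.png

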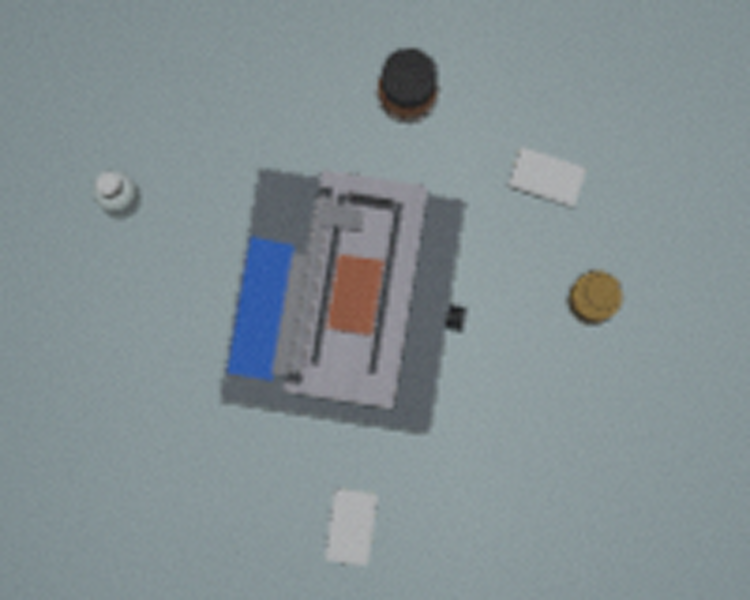

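View pics/b1.png

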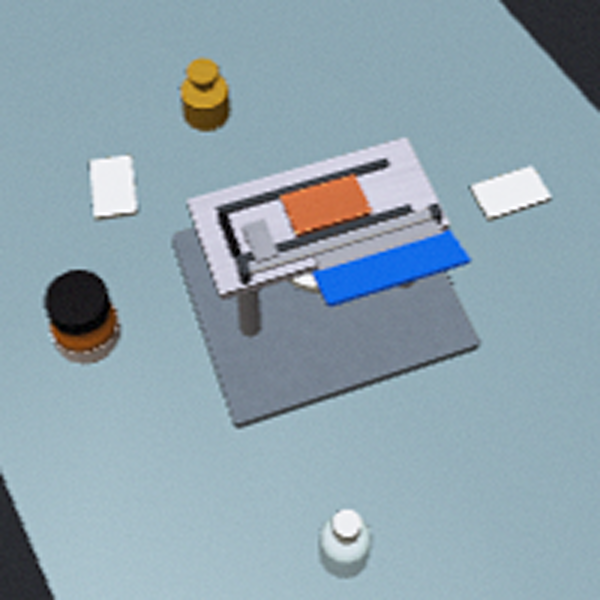

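```bash
cat > fit.py <<'E'
from h import *
from scipy.optimize import least_squares
from workcell import imaging
def cent(f,kind):
    hsv=cv2.cvtColor(f['color'],cv2.COLOR_RGB2HSV)
    m=cv2.inRange(hsv,(100,150,80),(125,255,255)) if kind=='b' else cv2.inRange(hsv,(3,120,110),(14,255,255))
    n,l,s,c=cv2.connectedComponentsWithStats(m); i=1+np.argmax(s[1:,4]); return c[i],s[i]
E
python3 - <<'E'
from fit import *
T=imaging.grab_frame('top'); S=imaging.grab_frame('scene')
P=np.array([[75,36,90],[75,-36,90],[-75,-36,90],[-75,36,90],[-25,58,102]])/1e3
bt,st=cent(T,'b');bs,ss=cent(S,'b');ct,s1=cent(T,'c');cs,s2=cent(S,'c')
print(bt,st,bs,ss,ct,s1,cs,s2)
ut=np.vstack([np.array([[320,172],[427,186],[393,407],[285,390]])/3.75+[220,130],bt])
us=np.vstack([np.array([[222,295],[187,198],[407,138],[445,225]])/3+[220,150],bs])
def W(p,Q): return R.from_euler('z',p[2]).apply(Q)+[p[0],p[1],0]
def res(p,w=(1,1)):
    Q=W(p,P); C=W(p,np.array([[p[3],p[4],.096]]))
    r=[]
    for k,(f,u,c) in enumerate([(T,ut,ct),(S,us,cs)]):
        r+=list(w[k]*np.r_[proj(f,Q)-u,proj(f,C)-c].ravel())
    return np.r_[r,p[4]*100]
for w in [(1,1),(1,0.01),(.01,1)]:
    s=least_squares(res,[.45,.08,0,0,0],args=(w,)); print(np.round(s.x,4),np.round(s.fun,1))
p=least_squares(res,[.45,.08,0,0,0]).x; np.save('p.npy',p)
for n,l,z in [('vial_center','top',.03),('jar_center','top',.0275),('weight_center','top',.026)]:
    r=finder.cut_out(T,n)[0]; print(n,onz(T,r['uv'],z))
print(W(p,np.array([[43,7,90],[-25,58,102]])/1e3))
E
```

```text
[288.79846939 211.85969388] [281 193  17  38 392] [34.72709801 19.96380525] [   0    0  121   53 3122] [314.07142857 207.87755102] [308 198  13  20 196] [327.99722222 217.52222222] [313 208  31  20 360]
[ 0.6144 -0.0231 -1.1155 -0.0929  0.0058] [ 6.340e+01 -8.300e+00  4.830e+01  1.320e+01  3.700e+00 -1.860e+01
  1.930e+01 -3.990e+01  4.060e+01 -3.540e+01  3.000e-01 -1.000e-01
 -4.450e+01 -5.880e+01 -1.000e+01 -4.900e+01 -2.310e+01  4.200e+00
 -5.720e+01  1.000e+00  2.473e+02  1.978e+02  2.000e-01  1.000e-01
  6.000e-01]
[ 0.5826  0.0617 -0.1677 -0.0043  0.0011] [-0.1 -0.9 -0.1 -0.2 -0.2  0.3 -0.5  0.3  0.9  0.5  0.   0.  -0.  -0.
 -0.  -0.  -0.  -0.   0.  -0.   3.2  2.2  0.   0.   0.1]
[ 0.6234 -0.087  -1.857  -0.1312 -0.0819] [ 1.000e+00  1.000e-01  7.000e-01  3.000e-01  2.000e-01 -4.000e-01
  5.000e-01 -7.000e-01  8.000e-01 -5.000e-01  0.000e+00 -0.000e+00
 -4.340e+01 -9.710e+01  1.500e+00 -7.010e+01 -5.880e+01  4.500e+00
 -1.083e+02 -1.780e+01  2.099e+02  1.654e+02 -1.500e+00  4.000e-01
 -8.200e+00]Traceback (most recent call last):
  File "<stdin>", line 19, in <module>
IndexError: list index out of range
```

```bash
sed -i 's/(100,150,80)/(100,170,120)/' fit.py
python3 - <<'E'
from fit import *
T=imaging.grab_frame('top'); S=imaging.grab_frame('scene')
P=np.array([[75,36,90],[75,-36,90],[-75,-36,90],[-75,36,90],[-25,58,102]])/1e3
bt,st=cent(T,'b');bs,ss=cent(S,'b');ct,s1=cent(T,'c');cs,s2=cent(S,'c')
print(bt,st,bs,ss)
ut=np.vstack([np.array([[320,172],[427,186],[393,407],[285,390]])/3.75+[220,130],bt])
us=np.vstack([np.array([[222,295],[187,198],[407,138],[445,225]])/3+[220,150],bs])
def W(p,Q): return R.from_euler('z',p[2]).apply(Q)+[p[0],p[1],0]
def res(p,w=(1,1)):
    Q=W(p,P); C=W(p,np.array([[p[3],p[4],.096]]))
    r=[]
    for k,(f,u,c) in enumerate([(T,ut,ct),(S,us,cs)]):
        r+=list(w[k]*np.r_[proj(f,Q)-u,proj(f,C)-c].ravel())
    return np.r_[r,p[4]*100]
for w in [(1,1),(1,0.01),(.01,1)]:
    s=least_squares(res,[.55,.06,-.17,0,0],args=(w,)); print(np.round(s.x,4),np.round(s.fun,1))
p=least_squares(res,[.55,.06,-.17,0,0]).x; np.save('p.npy',p)
for n,z in [('vial_center',.03),('jar_center',.0275),('weight_center',.026)]:
    r=finder.cut_out(S,n)
    if r: print(n,onz(S,r[0]['uv'],z))
print(W(p,np.array([[43,7,90],[-25,58,102]])/1e3))
E
```

```text
[288.77071823 211.77348066] [281 194  16  37 362] [349.72572402 239.0153322 ] [325 227  52  25 587]
[ 5.836e-01  6.250e-02 -1.732e-01 -4.700e-03 -4.000e-04] [-0.2 -1.4 -0.3 -0.5 -0.7 -0.  -0.9 -0.2  0.5  0.   0.2 -0.2 -0.8 -0.5
 -0.3  0.2 -0.2 -0.8  1.8 -0.6  0.3 -0.6  0.2  0.1 -0. ]
[ 0.5826  0.0618 -0.168  -0.0045  0.0009] [-0.1 -0.9 -0.1 -0.3 -0.2  0.3 -0.5  0.3  0.9  0.5  0.   0.  -0.  -0.
 -0.  -0.  -0.  -0.   0.  -0.   0.  -0.   0.   0.   0.1]
[ 0.5843  0.0631 -0.1773 -0.005  -0.0015] [-0.  -0.  -0.  -0.  -0.  -0.  -0.  -0.   0.  -0.   0.  -0.  -1.1 -0.2
 -0.4  0.4 -0.2 -0.3  1.7 -0.1  0.1 -0.1  0.   0.  -0.1]
vial_center [0.66283102 0.2293374  0.03      ]
jar_center [0.72902646 0.02715649 0.0275    ]
weight_center [ 0.58965161 -0.10381241  0.026     ]
[[0.6271533  0.06197817 0.09      ]
 [0.56896036 0.12393446 0.102     ]]
```

```bash
cat > go.py <<'E'
import sys
from h import *
p=np.load('p.npy')
def show(tx,ty,tz):
    s=monitor.get_state(); Rs=R.from_euler('z',p[2])
    e=Rs.inv().apply(np.array(s['eef_pos'])-[p[0],p[1],0])*1e3
    goal=Rs*R.from_matrix(np.diag([-1,1,-1.]))
    q=R.from_quat(s['tcp_rot']); d=Rs.apply([(tx-e[0])/1e3,(ty-e[1])/1e3,(tz-e[2])/1e3])
    print('t',s['t'],'stage mm',e.round(1),'gap',round(s['finger_gap']*1e3,1),'F stage',Rs.inv().apply(s['force']).round(1),'M',Rs.inv().apply(s['moment']).round(2))
    print('shift units (after turn)',(goal.inv().apply(d)/.4).round(4),'turn units',((q.inv()*goal).as_rotvec()/1.5).round(4))
if __name__=='__main__': show(*map(float,sys.argv[1:4]))
E
python3 go.py -46 29 200
```

```text
t 1.2 stage mm [-523.6  386.4  231.3] gap 85.4 F stage [-0.5  0.9 -0.3] M [-0.02  0.    0.  ]
shift units (after turn) [-1.1941 -0.8934  0.0784] turn units [ 0.      0.     -0.0491]
```

```bash
python3 -m creep '0 0 0 0 0 -0.0491; -0.119 -0.089 0 0 0 0; -0.119 -0.089 0 0 0 0; -0.119 -0.089 0 0 0 0; -0.119 -0.089 0 0 0 0; -0.119 -0.089 0 0 0 0; -0.119 -0.089 0 0 0 0; -0.119 -0.089 0 0 0 0; -0.119 -0.089 0 0 0 0; -0.119 -0.089 0 0 0 0; -0.119 -0.089 0 0 0 0; 0 0 0 0 0 0' 0.49; python3 go.py -46 29 150; python3 - <<'E'
from fit import *
f=imaging.grab_frame('wrist'); save(f,'w0'); print(f['eye'],f['orientation'],f['fov_y'],f['cx'],f['cy'])
p=np.load('p.npy'); W=lambda Q:R.from_euler('z',p[2]).apply(np.array(Q)/1e3)+[p[0],p[1],0]
print(proj(f,W([[75,36,90],[75,-36,90],[-75,-36,90],[-75,36,90],[-25,58,102],[p[3]*1e3-25,0,96]]),True).round())
E
```

```text
t: 2.7
eef_pos: [0.5439, 0.0977, 0.2305]
tcp_rot: [0.089, 0.996, -0.0, -0.0]
force: [-0.1, 0.6, -0.6]
finger_gap: 0.0436
t 2.7 stage mm [-45.2  27.9 230.5] gap 43.6 F stage [-0.2  0.6 -0.6] M [-0.01  0.02  0.03]
shift units (after turn) [0.0021 0.0029 0.2014] turn units [-0.0003 -0.0002 -0.0029]
[0.46154835 0.11269158 0.37268263] [0.75721485 0.63281358 0.10326829 0.12453236] 65.70646984690485 321.03300684570877 202.60150472841994
[[329. 295.]
 [265. 295.]
 [253. 161.]
 [330. 160.]
 [354. 215.]
 [292. 209.]]
```

View pics/w0.png

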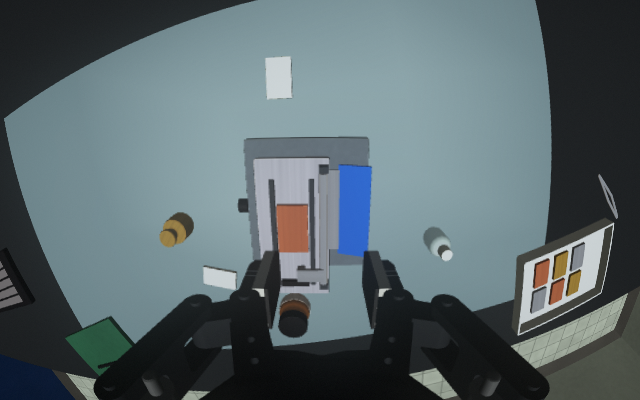

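```bash
python3 -m creep '0.004 0.0029 0.07 -0.0003 -0.0002 -0.0029; 0 0 0.11 0 0 0; 0 0 0.10 0 0 0; 0 0 0 0 0 0'; python3 go.py -48 29 100;  python3 - <<'E'
from fit import *
f=imaging.grab_frame('scene'); save(f,'s1'); a=f['color'][150:300,220:420,::-1]
cv2.imwrite('pics/s1c.png',cv2.resize(a,None,fx=4,fy=4,interpolation=cv2.INTER_CUBIC))
E
```

```text
t: 3.25
eef_pos: [0.5385, 0.1032, 0.1176]
tcp_rot: [0.084, 0.996, 0.0, -0.003]
force: [0.2, -0.1, 0.4]
finger_gap: 0.0432
t 3.25 stage mm [-51.4  32.3 117.6] gap 43.2 F stage [ 0.2 -0.   0.4] M [ 0.06 -0.04 -0.02]
shift units (after turn) [-0.0085 -0.0082  0.0441] turn units [-0.0001 -0.0035  0.0038]
```

View pics/s1c.png

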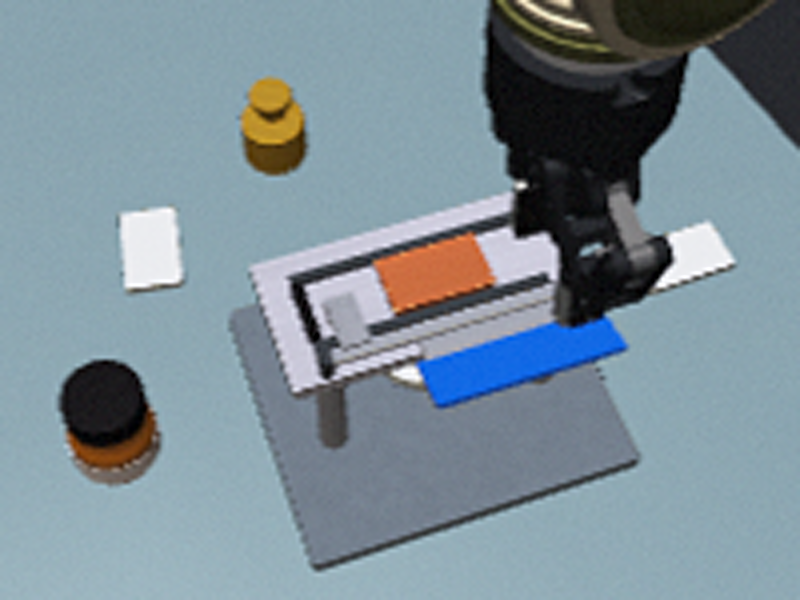

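The tips hover above the channel's rear and the paddle, at about (520,220) and (575,310). The coupon at (435,270) is clear of them.

```bash
python3 -m creep '-0.0085 -0.0082 0.01 0 -0.0035 0.0038; 0 0 0.014 0 0 0; 0 0 0 0 0 0'; python3 go.py -48 29 98
```

```text
t: 3.68
eef_pos: [0.5434, 0.0982, 0.1099]
tcp_rot: [0.087, 0.996, 0.0, 0.003]
force: [0.1, -0.4, -0.5]
finger_gap: 0.0438
t 3.675 stage mm [-45.8  28.3 109.9] gap 43.8 F stage [ 0.2 -0.4 -0.5] M [-0.01  0.06 -0.01]
shift units (after turn) [0.0056 0.0018 0.0297] turn units [ 0.0004  0.0038 -0.001 ]
```

```bash
python3 -m creep '0 0 0 0 0 0; 0 0 0 0 0 0'; python3 go.py -48 29 98;python3 -m creep '0 0 0.012 0 0 0; 0 0 0 0 0 0;0 0 0 0 0 0'; python3 go.py -48 29 98
```

```text
t: 3.92
eef_pos: [0.5435, 0.0983, 0.1099]
tcp_rot: [0.087, 0.996, -0.0, 0.003]
force: [0.3, 0.2, 0.4]
finger_gap: 0.0433
t 3.925 stage mm [-45.7  28.3 109.9] gap 43.3 F stage [0.3 0.3 0.4] M [-0.02  0.04 -0.04]
shift units (after turn) [0.0058 0.0017 0.0298] turn units [ 0.0003  0.0039 -0.0009]
t: 4.3
eef_pos: [0.5434, 0.0983, 0.1049]
tcp_rot: [0.087, 0.996, -0.0, 0.003]
force: [-0.1, -0.1, -0.4]
finger_gap: 0.0435
t 4.3 stage mm [-45.7  28.3 104.9] gap 43.5 F stage [-0.  -0.1 -0.4] M [-0.02  0.04 -0.02]
shift units (after turn) [0.0057 0.0017 0.0172] turn units [ 0.0003  0.0036 -0.0009]
```

```bash
python3 -m creep '0.0057 0.0017 0.008 0 0.0036 -0.0009; 0 0 0 0 0 0;0 0 0 0 0 0'; python3 go.py -48 29 96;python3 -m creep '0 0 0.008 0 0 0; 0 0 0 0 0 0;0 0 0 0 0 0'; python3 go.py -48 29 96;python3 -m creep '0 0 0.008 0 0 0; 0 0 0 0 0 0;0 0 0 0 0 0'; python3 go.py -48 29 92
```

```text
t: 4.68
eef_pos: [0.5413, 0.0994, 0.1017]
tcp_rot: [0.086, 0.996, 0.0, 0.0]
force: [0.4, 0.0, -0.3]
finger_gap: 0.0436
t 4.675 stage mm [-48.   29.  101.7] gap 43.6 F stage [ 0.4  0.1 -0.3] M [-0.02 -0.03  0.  ]
shift units (after turn) [ 0.0001 -0.0001  0.0143] turn units [0.0003 0.0001 0.0001]
t: 5.05
eef_pos: [0.5415, 0.0993, 0.0986]
tcp_rot: [0.086, 0.996, 0.0, 0.0]
force: [-0.6, 0.2, 2.0]
finger_gap: 0.0439
t 5.05 stage mm [-47.8  29.   98.6] gap 43.9 F stage [-0.6  0.1  2. ] M [ 0.06 -0.03  0.01]
shift units (after turn) [ 0.0004 -0.0001  0.0066] turn units [0.0004 0.0003 0.    ]
t: 5.42
eef_pos: [0.5415, 0.0994, 0.0954]
tcp_rot: [0.086, 0.996, 0.0, 0.0]
force: [0.5, 1.4, 2.7]
finger_gap: 0.0435
t 5.425 stage mm [-47.8  29.1  95.4] gap 43.5 F stage [0.3 1.5 2.7] M [ 0.33 -0.13  0.01]
shift units (after turn) [ 0.0004 -0.0003  0.0086] turn units [0.0005 0.0004 0.    ]
```

```bash
python3 -m creep '0 0 0.009 0 0 0; 0 0 0 0 0 0;0 0 0 0 0 0'; python3 go.py -48 29 89;python3 -m creep '0 0 0.007 0 0 0; 0 0 0 0 0 0;0 0 0 0 0 0'; python3 go.py -48 29 88;  python3 - <<'E'
from fit import *
f=imaging.grab_frame('scene'); a=f['color'][180:280,230:390,::-1]; b=imaging.grab_frame('top')['color'][165:245,270:350,::-1]
k=lambda a,s:cv2.resize(a,None,fx=s,fy=s,interpolation=cv2.INTER_CUBIC)
cv2.imwrite('pics/s2c.png',k(a,5));cv2.imwrite('pics/t2c.png',k(b,6))
f=imaging.grab_frame('wrist'); cv2.imwrite('pics/w2.png',k(f['color'][120:330,200:440,::-1],2.8))
E
```

```text
t: 5.8
eef_pos: [0.5414, 0.0993, 0.0918]
tcp_rot: [0.086, 0.996, 0.0, 0.0]
force: [-0.3, 0.4, 4.0]
finger_gap: 0.0434
t 5.8 stage mm [-47.8  29.   91.8] gap 43.4 F stage [-0.4  0.4  4. ] M [ 0.14 -0.15 -0.05]
shift units (after turn) [0.0004 0.0001 0.007 ] turn units [0.0003 0.0003 0.    ]
t: 6.18
eef_pos: [0.5415, 0.0989, 0.0893]
tcp_rot: [0.086, 0.996, -0.0, 0.0]
force: [-0.4, -2.2, 7.9]
finger_gap: 0.044
t 6.175 stage mm [-47.8  28.6  89.3] gap 44.0 F stage [-0.1 -2.2  7.9] M [-0.25 -0.02  0.01]
shift units (after turn) [0.0005 0.001  0.0033] turn units [-0.0002  0.0006  0.0001]
```

View pics/s2c.png

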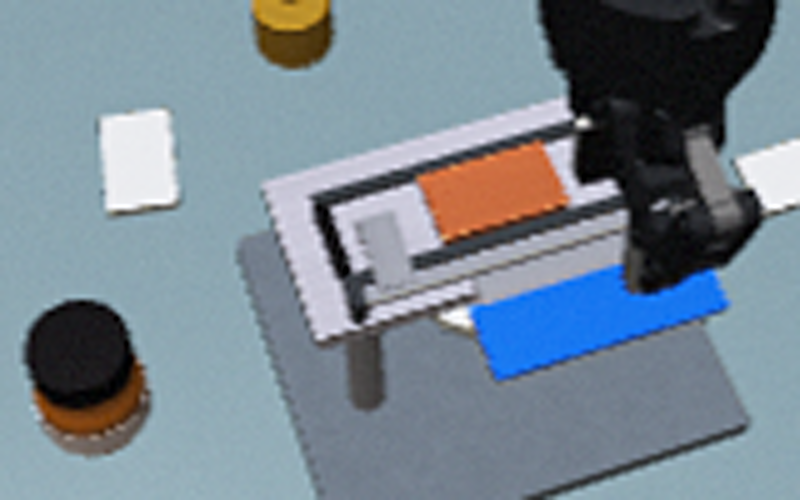

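View pics/w2.png

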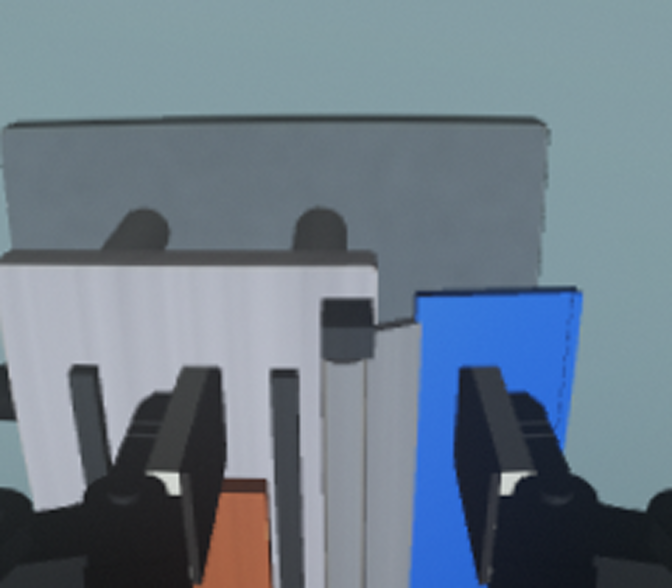

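The scene view shows the right tip on the paddle at (650,285), with the nose at (385,250). The wrist view shows the left tip in the channel behind the coupon at (200,370). The sideways force and the change of moment suggest the left tip just touches the plate, so I'll back off 1.3 mm.

```bash
python3 -m creep '0 0 -0.0035 0 0 0; 0 0 0 0 0 0;0 0 0 0 0 0'; python3 go.py -48 29 90.6; python3 - <<'E'
from fit import *
import time
p=np.load('p.npy');Rs=R.from_euler('z',p[2]);F=[];M=[]
for i in range(4):
    f=imaging.grab_frame('top' if i else 'scene'); s=monitor.get_state(); F.append(Rs.inv().apply(s['force']));M.append(Rs.inv().apply(s['moment']))
    if i==0: S=f
print(np.mean(F,0),np.mean(M,0))
# paddle corners predicted for angles, compare to mask outline in scene
hsv=cv2.cvtColor(S['color'],cv2.COLOR_RGB2HSV); m=cv2.inRange(hsv,(100,170,100),(125,255,255))
ys,xs=np.nonzero(m[180:300,280:400]); xs+=280; ys+=180
# left tip corner (x=20 end): outer edge lowest-left pixel region
i=np.argmax(ys-0.0*xs); print('lowest',xs[i],ys[i],'leftmost',xs.min(),ys[xs==xs.min()])
for a in [0,.16,.25,.3,.35,.4,.45]:
    out=[]
    for y,z in [(43,97),(73,107)]:
        v=R.from_euler('x',-a).apply(np.array([0,y-30,z-98]))+[0,30,98]
        out.append(proj(S,Rs.apply(np.array([20,v[1],v[2]])/1e3)+[p[0],p[1],0])[0].round(1))
    print(a,out,v.round(1))
E
```

```text
t: 6.7
eef_pos: [0.5415, 0.0991, 0.0905]
tcp_rot: [0.086, 0.996, 0.0, 0.0]
force: [0.9, -1.3, 6.4]
finger_gap: 0.0436
t 6.7 stage mm [-47.8  28.8  90.5] gap 43.6 F stage [ 1.1 -1.2  6.4] M [-0.03 -0.06 -0.03]
shift units (after turn) [ 0.0005  0.0005 -0.0002] turn units [0.0001 0.0005 0.    ]
[ 0.5913624  -0.95944086  5.96311003] [-0.04307645 -0.1343018  -0.02511888]
lowest 329 255 leftmost 325 [241 242 243 244 245]
0 [array([323.5, 240.2]), array([329.4, 251.5])] [  0.  73. 107.]
0.16 [array([323.4, 240.6]), array([329.4, 253.8])] [  0.   73.9 100. ]
0.25 [array([323.3, 240.8]), array([329.4, 254.9])] [ 0.  73.9 96.1]
0.3 [array([323.3, 240.9]), array([329.3, 255.4])] [ 0.  73.7 93.9]
0.35 [array([323.3, 240.9]), array([329.3, 255.9])] [ 0.  73.5 91.7]
0.4 [array([323.2, 240.9]), array([329.2, 256.3])] [ 0.  73.1 89.5]
0.45 [array([323.1, 241. ]), array([329.1, 256.6])] [ 0.  72.6 87.4]
```

```bash
cat > ang.py <<'E'
from fit import *
p=np.load('p.npy');Rs=R.from_euler('z',p[2]);W=lambda Q:Rs.apply(np.array(Q)/1e3)+[p[0],p[1],0]
def corners(a):
    o=[]
    for y,z in [(43,97),(73,107)]:
        v=R.from_euler('x',-a).apply(np.array([0,y-30,z-98]))+[0,30,98]; o.append([-70,v[1],v[2]])
    return o
def ang(name):
    f=imaging.grab_frame('wrist'); save(f,name)
    hsv=cv2.cvtColor(f['color'],cv2.COLOR_RGB2HSV); m=cv2.inRange(hsv,(100,150,70),(125,255,255))
    m[:,:335]=0;m[:150]=0;m[300:]=0;m[:,440:]=0
    for r in [228,232,236,240,250]:
        c=np.nonzero(m[r])[0]
        if len(c): print(r,c.min(),c.max())
    y=np.nonzero(m)[0]; print('first row',y.min())
    print('plate corner',proj(f,W([[-75,36,90],[-75,-36,90]]),True).round(1).tolist())
    for a in [0,.16,.2,.25,.3,.35,.4,.45]: print(a,proj(f,W(corners(a)),True).round(1).tolist())
    return f
if __name__=='__main__':
    import sys; f=ang(sys.argv[1]); cv2.imwrite('pics/'+sys.argv[1]+'c.png',cv2.resize(f['color'][190:270,190:430,::-1],None,fx=3.3,fy=3.3,interpolation=cv2.INTER_CUBIC))
E
python3 -m creep '0 0 -0.002 0 0 0; 0 0 0 0 0 0;0 0 0 0 0 0'; python3 go.py -48 29 91.5;python3 ang.py w3
```

```text
t: 7.28
eef_pos: [0.5415, 0.0992, 0.0912]
tcp_rot: [0.086, 0.996, 0.0, 0.0]
force: [0.9, -1.1, 5.4]
finger_gap: 0.0438
t 7.275 stage mm [-47.8  28.9  91.2] gap 43.8 F stage [ 1.1 -0.9  5.4] M [-0.06 -0.25  0.  ]
shift units (after turn) [ 0.0004  0.0002 -0.0008] turn units [0.0002 0.0004 0.    ]
228 349 408
232 348 407
236 351 407
240 351 407
250 351 405
first row 224
plate corner [[335.3, 218.3], [197.6, 217.6]]
0 [[350.2, 233.2], [415.5, 241.1]]
0.16 [[349.2, 231.5], [413.3, 234.9]]
0.2 [[348.9, 231.1], [412.5, 233.4]]
0.25 [[348.4, 230.6], [411.2, 231.6]]
0.3 [[347.8, 230.1], [409.8, 229.9]]
0.35 [[347.2, 229.6], [408.2, 228.2]]
0.4 [[346.5, 229.1], [406.5, 226.5]]
0.45 [[345.8, 228.6], [404.6, 224.9]]
```

View pics/w3c.png

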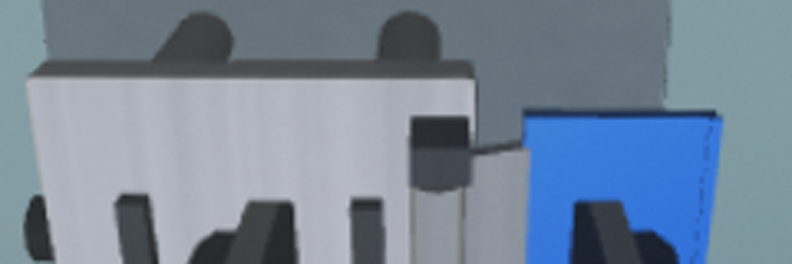

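The paddle's end is nearly level (inner corner row 115, outer 117 in the crop), so the clip is at about 0.27. I'll press 1.5 mm deeper, then push.

```bash
python3 -m creep '0 0 0.004 0 0 0; 0 0 0 0 0 0; -0.0125 0 0 0 0 0; -0.0125 0 0 0 0 0; -0.0125 0 0 0 0 0; -0.0125 0 0 0 0 0; 0 0 0 0 0 0; 0 0 0 0 0 0'; python3 go.py -6 29 89.6;python3 ang.py w4 | grep -v '^0'; python3 - <<'E'
from fit import *
f=imaging.grab_frame('scene'); save(f,'s4'); print(cent(f,'c')); t=imaging.grab_frame('top'); print(cent(t,'c'))
cv2.imwrite('pics/s4c.png',cv2.resize(f['color'][180:280,240:390,::-1],None,fx=5,fy=5,interpolation=cv2.INTER_CUBIC))
E
```

```text
t: 8.32
eef_pos: [0.56, 0.0964, 0.0892]
tcp_rot: [0.086, 0.996, 0.0, -0.001]
force: [-2.6, 0.9, 4.6]
finger_gap: 0.0439
t 8.325 stage mm [-29.1  29.3  89.2] gap 43.9 F stage [-2.8  0.4  4.6] M [0.28 0.47 0.06]
shift units (after turn) [-0.0578 -0.0007 -0.001 ] turn units [ 0.0004 -0.0018  0.0003]
228 350 405
232 350 405
236 350 405
240 350 404
250 349 403
first row 188
plate corner [[335.3, 182.8], [191.2, 184.1]]
(array([321.38186813, 219.18681319]), array([307, 210,  30,  19, 364], dtype=int32))
(array([176.71098266, 141.56069364]), array([172, 133,  11,  18, 173], dtype=int32))
```

View pics/s4c.png

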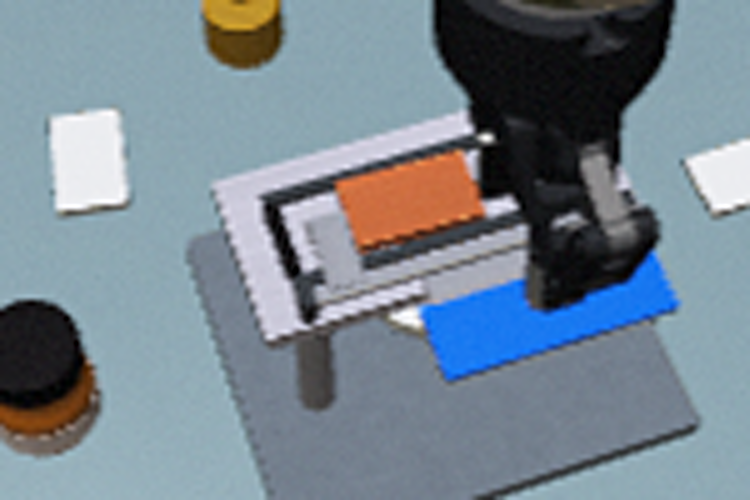

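The coupon at (410,200) has moved along the channel and its front edge is now at the nose (330,250). The push goes on.

```bash
cat > cx.py <<'E'
from fit import *
p=np.load('p.npy');Rs=R.from_euler('z',p[2])
f=imaging.grab_frame('scene'); c=cent(f,'c'); g=Rs.inv().apply(onz(f,c[0],.096)-[p[0],p[1],0])*1e3; print('coupon stage',g.round(1),c[1])
# visible extents along x
hsv=cv2.cvtColor(f['color'],cv2.COLOR_RGB2HSV); m=cv2.inRange(hsv,(3,120,110),(14,255,255)); m[:200]=0; m[240:]=0; m[:,:270]=0;m[:,345:]=0
v,u=np.nonzero(m); q=np.array([Rs.inv().apply(onz(f,(a,b),.096)-[p[0],p[1],0])*1e3 for a,b in zip(u,v)]); print('x',np.percentile(q[:,0],[1,99]),'y',np.percentile(q[:,1],[1,99]))
save(f,'last')
E
python3 cx.py; python3 -m creep '-0.0125 0 0 0 0 0; -0.0125 0 0 0 0 0; 0 0 0 0 0 0; 0 0 0 0 0 0'; python3 go.py -6 29 89.6;python3 cx.py
```

```text
coupon stage [ 8.3 -1.2 96. ] [307 210  30  19 364]
x [-15.84079305  32.24019687] y [-16.58402069  13.8274976 ]
t: 9.02
eef_pos: [0.5698, 0.0947, 0.0892]
tcp_rot: [0.086, 0.996, 0.0, -0.001]
force: [-2.6, 1.0, 6.3]
finger_gap: 0.0435
t 9.025 stage mm [-19.1  29.3  89.2] gap 43.5 F stage [-2.7  0.5  6.3] M [0.21 0.51 0.04]
shift units (after turn) [-0.0328 -0.0008 -0.0009] turn units [ 0.0005 -0.0018  0.0003]
coupon stage [15.6 -2.  96. ] [302 211  30  20 322]
x [-6.15066498 41.56989906] y [-16.60634909  13.75948008]
```

```bash
python3 -m creep '-0.01 0 0 0 0 0; -0.01 0 0 0 0 0; 0 0 0 0 0 0; 0 0 0 0 0 0'; python3 go.py -6 29 89.6;python3 cx.py;  python3 -m creep '-0.004 0 0 0 0 0; 0 0 0 0 0 0; 0 0 0 0 0 0'; python3 go.py -6 29 89.6; python3 -m creep '-0.003 0 0 0 0 0; 0 0 0 0 0 0; 0 0 0 0 0 0'; python3 go.py -6 29 89.6;python3 cx.py
```

```text
t: 9.57
eef_pos: [0.5776, 0.0933, 0.0892]
tcp_rot: [0.086, 0.996, 0.0, -0.001]
force: [-3.6, 0.9, 5.8]
finger_gap: 0.0439
t 9.575 stage mm [-11.3  29.3  89.2] gap 43.9 F stage [-3.7  0.2  5.8] M [0.29 0.52 0.09]
shift units (after turn) [-0.0131 -0.0008 -0.001 ] turn units [ 0.0004 -0.002   0.0003]
coupon stage [22.6 -2.7 96. ] [298 213  30  19 296]
x [ 1.5781489  50.27395152] y [-16.68297167  13.65144466]
t: 10.0
eef_pos: [0.5788, 0.0931, 0.0891]
tcp_rot: [0.086, 0.996, 0.0, -0.002]
force: [-4.1, 0.6, 6.9]
finger_gap: 0.0435
t 10.0 stage mm [-10.   29.3  89.1] gap 43.5 F stage [-4.2 -0.1  6.9] M [0.21 0.82 0.09]
shift units (after turn) [-0.0099 -0.0008 -0.0012] turn units [ 0.0004 -0.0025  0.0004]
t: 10.38
eef_pos: [0.5799, 0.0929, 0.0891]
tcp_rot: [0.086, 0.996, 0.0, -0.002]
force: [-4.1, 1.5, 5.9]
finger_gap: 0.0437
t 10.375 stage mm [-8.8 29.3 89.1] gap 43.7 F stage [-4.3  0.8  5.9] M [0.18 0.89 0.05]
shift units (after turn) [-0.0071 -0.0008 -0.0012] turn units [ 0.0004 -0.0026  0.0004]
coupon stage [25.4 -2.5 96. ] [297 213  29  21 294]
x [ 4.14170672 52.48075228] y [-16.67236913  13.8218429 ]
```

```bash
for i in 1; do python3 -m creep '-0.003 0 0 0 0 0; 0 0 0 0 0 0; 0 0 0 0 0 0'; python3 go.py -6 29 89.6; done; python3 -m creep '-0.003 0 0 0 0 0; 0 0 0 0 0 0; 0 0 0 0 0 0'; python3 go.py -6 29 89.6;python3 cx.py
```

```text
t: 10.8
eef_pos: [0.5811, 0.0927, 0.0891]
tcp_rot: [0.086, 0.996, 0.0, -0.002]
force: [-4.6, 1.1, 6.3]
finger_gap: 0.0436
t 10.8 stage mm [-7.7 29.3 89.1] gap 43.6 F stage [-4.7  0.3  6.3] M [0.21 0.82 0.14]
shift units (after turn) [-0.0042 -0.0008 -0.0012] turn units [ 0.0004 -0.0027  0.0004]
t: 11.18
eef_pos: [0.5818, 0.0925, 0.0891]
tcp_rot: [0.086, 0.996, 0.0, -0.003]
force: [-6.9, 0.2, 8.6]
finger_gap: 0.0431
t 11.175 stage mm [-6.9 29.3 89.1] gap 43.1 F stage [-6.8 -1.   8.6] M [0.1  1.17 0.05]
shift units (after turn) [-0.0023 -0.0007 -0.0013] turn units [ 0.0003 -0.0034  0.0003]
coupon stage [27.8 -2.6 96. ] [296 213  30  21 301]
x [ 5.37868581 54.83831679] y [-16.61725366  13.80629528]
```

```bash
python3 -m creep '-0.003 0 0 0 0 0; 0 0 0 0 0 0; 0 0 0 0 0 0'; python3 go.py -6 29 89.6; python3 -m creep '-0.003 0 0 0 0 0; 0 0 0 0 0 0; 0 0 0 0 0 0'; python3 go.py -6 29 89.6; python3 cx.py; python3 -c "
import cv2
cv2.imwrite('pics/s5c.png',cv2.resize(cv2.imread('pics/last.png')[190:270,240:370],None,fx=6,fy=6,interpolation=cv2.INTER_CUBIC))"
```

```text
t: 11.6
eef_pos: [0.582, 0.0925, 0.089]
tcp_rot: [0.086, 0.996, 0.0, -0.004]
force: [-10.7, 1.9, 9.3]
finger_gap: 0.0436
t 11.6 stage mm [-6.7 29.3 89. ] gap 43.6 F stage [-10.9   0.1   9.3] M [ 0.1   1.79 -0.13]
shift units (after turn) [-0.0018 -0.0008 -0.0016] turn units [ 0.0001 -0.005   0.0003]
t: 11.98
eef_pos: [0.5823, 0.0924, 0.0889]
tcp_rot: [0.086, 0.996, 0.0, -0.005]
force: [-15.1, 2.9, 11.1]
finger_gap: 0.0438
t 11.975 stage mm [-6.5 29.3 88.9] gap 43.8 F stage [-15.4   0.3  11.1] M [-0.04  2.49 -0.19]
shift units (after turn) [-0.0012 -0.0007 -0.0017] turn units [-0.     -0.0066  0.0003]
coupon stage [28.1 -2.7 96. ] [296 213  29  21 298]
x [ 6.1157431  54.83888663] y [-16.67032321  13.81295855]
```

View pics/s5c.png

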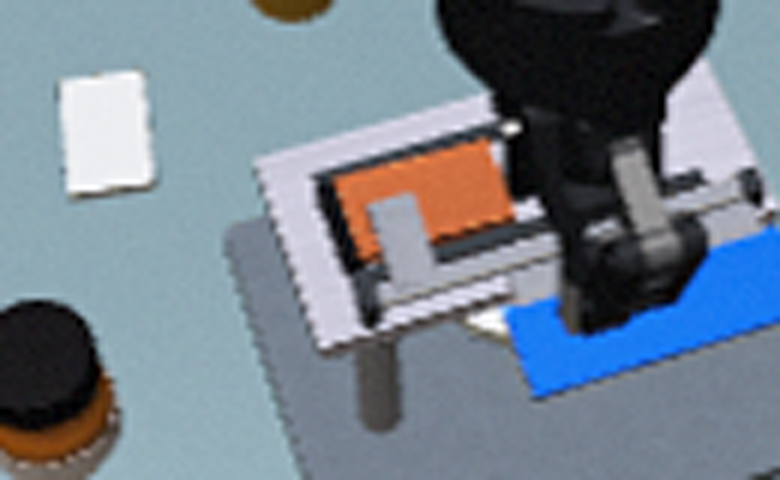

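The coupon is against the stop at (345,215) with the nose above it. The force rose from 4 N to 15 N with no further travel. Next I'll back off a little and lift.

```bash
python3 -m creep '0.008 0 0 0 0 0; 0.006 0 0 0 0 0; 0 0 0 0 0 0; 0 0 -0.01 0 0 0; 0 0 -0.01 0 0 0; 0 0 -0.015 0 0 0; 0 0 -0.02 0 0 0; 0 0 -0.05 0 0 0; 0 0 -0.1 0 0 0; 0 0 -0.1 0 0 0; 0 0 0 0 0 0; 0 0 0 0 0 0'; python3 go.py -150 29 250; python3 cx.py; python3 -c "
import cv2
cv2.imwrite('pics/s6c.png',cv2.resize(cv2.imread('pics/last.png')[190:270,240:370],None,fx=6,fy=6,interpolation=cv2.INTER_CUBIC))"
```

```text
t: 13.52
eef_pos: [0.5802, 0.0924, 0.211]
tcp_rot: [0.086, 0.996, 0.0, -0.001]
force: [-0.4, -0.7, -1.0]
finger_gap: 0.0437
t 13.525 stage mm [ -8.5  28.9 211. ] gap 43.7 F stage [-0.3 -0.8 -1. ] M [ 0.01 -0.04 -0.03]
shift units (after turn) [ 3.538e-01  3.000e-04 -9.760e-02] turn units [ 0.0001 -0.0008  0.    ]
coupon stage [28.2 -2.7 96. ] [296 213  29  21 300]
x [ 6.39258721 54.83850674] y [-16.61776901  13.80851637]
```

View pics/s6c.png

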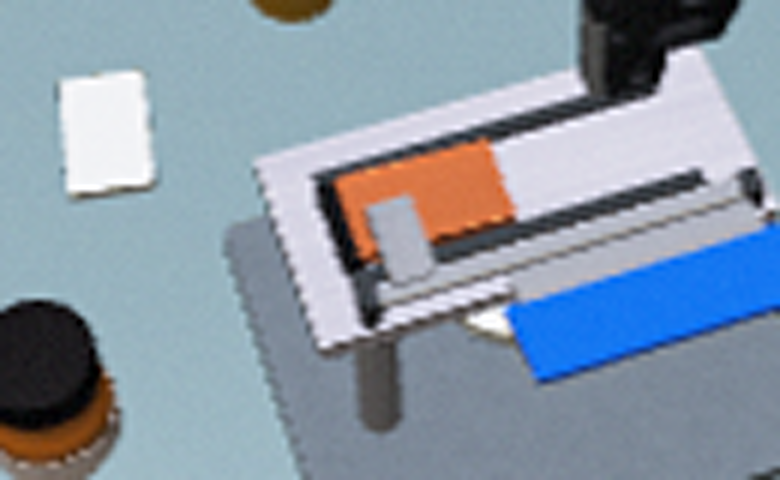

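The coupon still touches the stop, the nose at (400,235) lies on it, and the paddle has sprung back up. The robot is clear.

```bash
python3 -c "
from workcell import order; print(order.close_job())"
```

```text
the job is handed in; nothing more can be done
None
```

The copper coupon now rests against the black stop, with the clip shut on it, and the job is handed in at about 13.6 s on the robot's clock.

- **What I did:** I held the gripper half open so that one fingertip pressed the blue paddle. The other pushed the coupon down the channel under the raised nose. I then backed off about 2 mm and lifted straight up.
- **At the stop:** The push force rose from about 4 N to 15 N with almost no further travel.
- **After letting go:** The last picture shows the coupon still touching the stop, the nose lying on it and the paddle sprung back partway. The fingers were clear at about 0.21 m and the force reading was near zero. The jar and brass weight were still in place wherever they showed. I did not look at the vial again, but the tool never went near it.

**Measurements that were uncertain or disagreed:**
- **Coupon position:** The camera puts the coupon's centre at stage x 28, while it should be 30 at the stop. This is within the 2 to 3 mm stage-fit error that also showed in the wrist view, and part of the coupon is hidden by the nose.
- **Clip angle:** I could only estimate it from pictures, at about 0.27 to 0.32 rad while pressed. I did not measure its final value.
- **Brief plate contact:** At the deepest press, the forces suggested the pushing tip might be touching the plate. I backed off a little before pushing.

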